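Erase a batch of security tags at the archive desk

ROBOT

A 7-joint arm with a two-finger parallel gripper is mounted at the origin on the work surface. World frame = base frame: x ahead of the robot, y to its left, z up, the work surface at z = 0. Lengths are in mm, angles in degrees, forces in N, time in s.
With the tool pointing down it reaches from about 400 to 850 mm from the base axis. Payload 4.5 kg.
Tool frame: the origin (TCP) lies at the very end of the fingers, on their centre line; the grasp point (between the pads) lies 19 mm behind it; z points along the fingers, y is the line along which they close (so a half turn about z gives the same grasp; the last joint's range is limited). The gripper opens to 85 mm and grips with 20 to 120 N. Pads are 22 mm wide; open, the fingers measure 114 mm over their backs; the gripper's body (76 mm by 85 mm) begins 54 mm behind the grasp point. The pads swing forward as they close: fully open they stand 13 mm farther back than shut.
Start: joints at [-64.412, 39.483, -11.15, 89.685, 9.013, 51.709, -12.324], TCP at [250.719, 572.533, 231.317] pointing down, gripper open.
Joint ranges: [-172.22, 172.22], [-26.19, 119.32], [-84.43, 86.54], [7.71, 146.69], [-57.33, 237.33], [2.42, 119.75], [-152.13, 152.13]. Speed limits (degrees/s): [147.25, 147.25, 180, 180, 180, 180, 180].

INTERFACE

Orientations are given as a 3x3 rotation matrix whose columns are the frame's x, y, z axes.
In Python, from plant import manip gives the robot as it stands. The module is installed in compiled form; this text tells all that it offers.
- The arm moves only by the tool play_rows, never from a script. Its argument "commands" is a list of rows, each a list of 7 numbers: the turn, a rotation vector about the world's x, y, z in degrees, then the shift along the world's x, y, z in cm, then the finger opening in cm, from 0 to 8.54. In form: [[ax, ay, az, dx, dy, dz, fingers], ...]. A call has 1 to 12 rows; each row shifts and turns the commanded pose from where the row before left it; what a row does not reach is not made up. A row lasts 1/8 s, in which the tool goes at most 62.5 mm and 10.7 degrees, less where a joint would pass 70% of its speed; a pose out of reach is approached as far as the arm can. A call with a gripper value outside its range is refused whole. The fingers move at their own pace and stop on an object; "grip_force" is the grip in N (left out, the last holds). Time passes only in rows, so rows that do not move let the fingers close. It gives the time, the measured TCP pose, the force, the opening and the grip force at its end, in the units of the state.
- manip.read_state(): the state, without advancing time (a new reading comes with each control period).
- manip.read_camera(name): name is "scene" or "top"; returns a dict with "color" (480x640x3 uint8, blue, green, red), "fx", "fy", "cx", "cy" (pixels), "D" ([k1, k2, p1, p2, k3] as OpenCV has them; the pictures are not rectified), "eye" and "orientation" of the camera in the world. Camera axes: x right, y down, z forward; pixel columns grow to the right and rows downward; lengths in mm; the calibration is good to about 2 mm. A picture is of the moment at which its call begins. There is no depth.
- manip.finish_job(): hands the job in; it is judged then, once.
The state is a dict: "time_s": time; "q": joint angles; "joint_velocities": joint speeds; "joint_efforts": joint torques, N m; "eef_pos": TCP position; "ee_rot": TCP orientation; "contact_force": force on the tool from outside, world axes, zero at the start; "ft_torque": the same for the moment, N m; "finger_gap": finger opening in mm; "finger_force": force on a finger pad.
Only numpy, scipy, OpenCV 4.12 (cv2) and the standard library are available. Lean on these libraries where they do the work, as an engineer would, in place of code of your own. Each camera call takes 0.05 s, during which the arm holds its last target. There are 200 camera calls.

TASK

Lift the eraser's hinged tray by its bar handle so that all four security tags slide out of it into the hopper. Then take the slim stylus out of the tool stand, reach it down through the round hole in the eraser's control pedestal and press the recessed button at the bottom fully down with it. The job finishes while you are still holding: keep the stylus gripped and the button held down at the end, with all tags in the hopper and the screwdriver, book, archive box and loupe left where they are.

Things in the scene. Friction and masses are not known exactly. Their poses are not given: they have to be found in the camera images.
- eraser: the tag eraser, a grey bench machine fixed to the desk, about 170 x 420 mm. Origin on the desk, z up; along its own y lie, in this order: the control pedestal (-y end, 90 x 75 mm, top 135 mm above the desk, round hole in its top), the open hopper in the middle, and the housing with the hinged tray on it (+y end). The hopper's side and back walls rise to 150 and 160 mm above the desk.
- hopper_mouth (a point): the centre of the open hopper, level with the tray's hinge, 115 mm above the desk; axes as the eraser's. The hopper is 140 (x) by 125 mm (y) inside, its floor 95 mm below this point.
- tray_hinge (a point): the middle of the tray's hinge line, 115 mm above the desk, at the hopper's +y edge; axes as the eraser's; the hinge line runs along its x. The tray (120 mm wide, 150 mm long, 30 mm side walls, open towards the hopper) lies from here to +y. Its handle's bar lies 190 mm towards +y and 18 mm above this point when the tray is down.
- tray (a joint): tilt of the tray about its hinge: 0 = level (start), grows as the handle is lifted, stop at 1.25 rad. A stiff hinge that stays where it is left; lifting takes about 5 N at the handle. Tags slide out at a tilt somewhere between 0.4 and 0.9 rad.
- tray_handle (a point): the middle of the tray's handle: a straight steel bar 10 mm thick and 84 mm long, parallel to the hinge, 40 mm beyond the tray's end wall (free space of about 33 mm between bar and wall), 133 mm above the desk at the start; it can be pinched from above across the bar and turns between the fingers as the tray swings.
- button_hole (a point): the centre of the mouth of the round hole in the control pedestal's flat top, 135 mm above the desk; axes as the eraser's. The hole is 15 mm across, with a straight bore; the recessed button's top lies 40 mm below this mouth.
- button (a joint): how far the recessed button is pressed, 0 to 0.006 m; it moves straight down on a spring (2.4 N to start, 6 N when fully down) and comes back up when let go. Its white cap, 14 mm across, fills the bore.
- stylus_grip (a point): the centre of the handle of the stylus (half-way up the handle). The stylus stands upright in the tool stand: a slim straight dark steel handle 18 mm across and 70 mm tall, 110 mm above the desk at its middle, over a plain steel shaft 8 mm across and 66 mm long that is down in the stand. z along the stylus, upwards.
- stylus_tip (a point): the lower end of the stylus shaft, 101 mm below stylus_grip along the stylus.
- stylus: the stylus as a whole (about 80 g); origin at the underside of the handle, where the shaft begins.
- stand: wooden tool stand fixed to the desk, 120 x 55 x 75 mm, origin at the centre of its underside; two holes in its top 35 mm either way from the centre along its x, 10 mm across and 70 mm deep. One holds the stylus, the other the stubby screwdriver, either way round.
- tag0_mid (a point): the centre of one of four grey hard security tags, chunky 26 x 44 x 16 mm pieces with a round boss on top, 25 g, lying in the tray; z is the tag's upward axis.
- tag1_mid (a point): the centre of one of four grey hard security tags, chunky 26 x 44 x 16 mm pieces with a round boss on top, 25 g, lying in the tray; z is the tag's upward axis.
- tag2_mid (a point): the centre of one of four grey hard security tags, chunky 26 x 44 x 16 mm pieces with a round boss on top, 25 g, lying in the tray; z is the tag's upward axis.
- tag3_mid (a point): the centre of one of four grey hard security tags, chunky 26 x 44 x 16 mm pieces with a round boss on top, 25 g, lying in the tray; z is the tag's upward axis.
- driver: a stubby screwdriver standing in the other hole of the tool stand: fat round black handle 32 mm across and 50 mm tall, shaft 8 mm across and only 34 mm long (too short for the recess). Origin at the underside of its handle, on its axis.
- volume: a bound volume lying flat on the desk, 160 x 230 x 40 mm, origin at the centre of its underside.
- archive_box: a closed cardboard archive box, 91 x 276 x 100 mm, origin at the centre of its underside.
- loupe: a black desk loupe, 52 mm across and 42 mm tall, origin at the centre of its underside.
Things that resemble listed ones, but are neither listed nor needed, are in the scene too. There is more than one size of the stylus; the job needs the smaller.

How it is judged (in metres and radians):
On the way, in this order (a step that is already met when the one before it is completed fails the run):
1. the tray is tilted up and all four tags are in the hopper (x of tag0_mid in the frame of hopper_mouth between -0.07 and 0.07 m and y of tag0_mid in the frame of hopper_mouth between -0.065 and 0.065 m and z of each of tag0_mid, tag1_mid, tag2_mid, tag3_mid in the frame of hopper_mouth below -0.015 m and x of tag1_mid in the frame of hopper_mouth between -0.07 and 0.07 m and y of tag1_mid in the frame of hopper_mouth between -0.065 and 0.065 m and x of tag2_mid in the frame of hopper_mouth between -0.07 and 0.07 m and y of tag2_mid in the frame of hopper_mouth between -0.065 and 0.065 m and x of tag3_mid in the frame of hopper_mouth between -0.07 and 0.07 m and y of tag3_mid in the frame of hopper_mouth between -0.065 and 0.065 m and value of joint tray above 0.3 rad), for 0.1 s.
2. the stylus's tip is down inside the round hole (horizontal distance between stylus_tip and button_hole below 0.009 m and z of stylus_tip in the frame of button_hole below -0.01 m), for 0.1 s.
3. the recessed button is held fully down by the stylus (value of joint button above 0.0048 m and contact force between stylus and button above 1.5 N), for 0.2 s.
At the end, for the whole second after the job is handed in: All four tags lie in the hopper (inside its walls, 15 mm or more below the hinge level); the stylus, held in the fingers and within 0.3 rad of upright, has its tip down the hole and keeps the button pressed by 4.8 mm or more of its 6 mm, with at least 1.5 N, through the last second (all of step 3 and x of tag0_mid in the frame of hopper_mouth between -0.07 and 0.07 m and y of tag0_mid in the frame of hopper_mouth between -0.065 and 0.065 m and z of each of tag0_mid, tag1_mid, tag2_mid, tag3_mid in the frame of hopper_mouth below -0.015 m and x of tag1_mid in the frame of hopper_mouth between -0.07 and 0.07 m and y of tag1_mid in the frame of hopper_mouth between -0.065 and 0.065 m and x of tag2_mid in the frame of hopper_mouth between -0.07 and 0.07 m and y of tag2_mid in the frame of hopper_mouth between -0.065 and 0.065 m and x of tag3_mid in the frame of hopper_mouth between -0.07 and 0.07 m and y of tag3_mid in the frame of hopper_mouth between -0.065 and 0.065 m and horizontal distance between stylus_tip and button_hole below 0.009 m and contact force between the fingers and stylus above 1 N and angle between stylus_grip's own z axis and vertical below 0.3 rad and z of stylus_tip in the frame of button_hole below -0.04 m); the arm keeps its last pose, push and grip.
It fails at once if the driver is moved by more than 25 mm (distance of driver from where it was at the start of the episode above 0.025 m).
It fails at once if the volume is moved by more than 25 mm (distance of volume from where it was at the start of the episode above 0.025 m).
It fails at once if the archive box is moved by more than 25 mm (distance of archive_box from where it was at the start of the episode above 0.025 m).
It fails at once if the loupe is moved by more than 25 mm (distance of loupe from where it was at the start of the episode above 0.025 m).
It fails at once if the robot's fingers press the button themselves (contact force between the fingers and button above 0.5 N).
It also fails if it takes over 50 s, if anything falls off the work surface, if the arm or the gripper's body presses on something with over 40 N, if the wrist force passes 120 N, or if a joint passes its speed limit or range.

## Working session

There is one attempt and no reset: what is moved stays moved. The work goes in short steps, Python scripts to look and compute and a tool call to move; the robot and the scene stay as the last step left them, time stands still between calls to the robot, and variables do not carry over. Pictures are saved under pics/ and viewed, at most 10 in all, crops included, and the job is handed in when it is done.

Besides the shell and the picture viewer there is one more tool, called after "Call:" by a JSON object that holds its "op" and its "data", one argument or row to a line. play_rows: Moves the arm, as the interface text tells. Its arguments: {"type":"object","properties":{"commands":{"type":"array","items":{"type":"array","items":{"type":"number"}}},"grip_force":{"type":"number"}},"required":["commands"]}

```bash
mkdir -p pics; cat > h.py <<'E'
import numpy as np, cv2, pickle
from plant import manip
def snap(n):
    c=manip.read_camera(n); pickle.dump({k:np.array(v) for k,v in c.items()},open(n+'.pkl','wb')); return c
def load(n): return pickle.load(open(n+'.pkl','rb'))
def K(c): return np.array([[c['fx'],0,c['cx']],[0,c['fy'],c['cy']],[0,0,1.]],float)
def ray(c,px):
    u=cv2.undistortPoints(np.array(px,float).reshape(-1,1,2),K(c),np.array(c['D'],float))[:,0]
    return np.c_[u,np.ones(len(u))]@np.array(c['orientation']).T
def atz(c,px,z):
    d=ray(c,px); e=np.array(c['eye']); z=np.broadcast_to(z,len(d)); return e+d*((z-e[2])/d[:,2])[:,None]
def proj(c,P):
    R=np.array(c['orientation']); t=-R.T@np.array(c['eye'])
    return cv2.projectPoints(np.array(P,float).reshape(-1,1,3),cv2.Rodrigues(R.T)[0],t,K(c),np.array(c['D'],float))[0][:,0]
def crop(n,x0,y0,x1,y1,s,out):
    im=load(n)['color'][y0:y1,x0:x1]; cv2.imwrite('pics/'+out,cv2.resize(im,None,fx=s,fy=s,interpolation=cv2.INTER_CUBIC))
E
python3 - <<'E'
from h import *
for n in('scene','top'):
    c=snap(n); cv2.imwrite(f'pics/{n}0.png',c['color']); print(n,c['eye'],np.round(c['orientation'],3).tolist(),c['fx'])
s=manip.read_state(); print(s['time_s'],np.round(s['ee_rot'],3).tolist(),s['finger_gap'],s['contact_force'])
E
```

```text
scene [1364.75553979 -481.89818622  791.10849693] [[0.589, 0.467, -0.659], [0.808, -0.355, 0.47], [-0.014, -0.81, -0.587]] 480.025483339351
top [ 355.19892444   58.7197431  1253.35021468] [[-0.019, -0.98, 0.197], [-1.0, 0.021, 0.007], [-0.011, -0.197, -0.98]] 547.2606798690398
0.1 [[-0.916, 0.401, -0.001], [0.401, 0.916, -0.002], [-0.0, -0.002, -1.0]] 85.32639231879936 [ 0.09134589 -0.38679089 -0.86106728]
```

View pics/scene0.png

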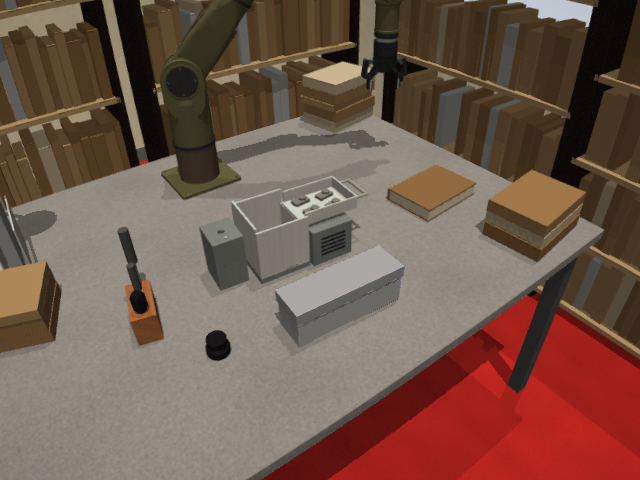

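View pics/top0.png

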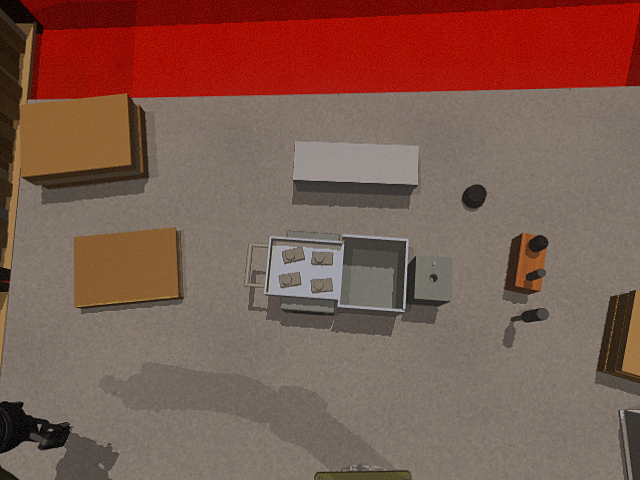

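```bash
python3 - <<'E'
from h import *
a=cv2.resize(load('scene')['color'][210:350,95:245],None,fx=4,fy=4,interpolation=cv2.INTER_CUBIC)
b=cv2.resize(load('top')['color'][220:360,500:550],None,fx=4,fy=4,interpolation=cv2.INTER_CUBIC)
cv2.imwrite('pics/c1.png',np.hstack([a,b]))
crop('top',235,215,465,325,3.4,'c2.png')
E
```

```text
(no output)
```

View pics/c1.png

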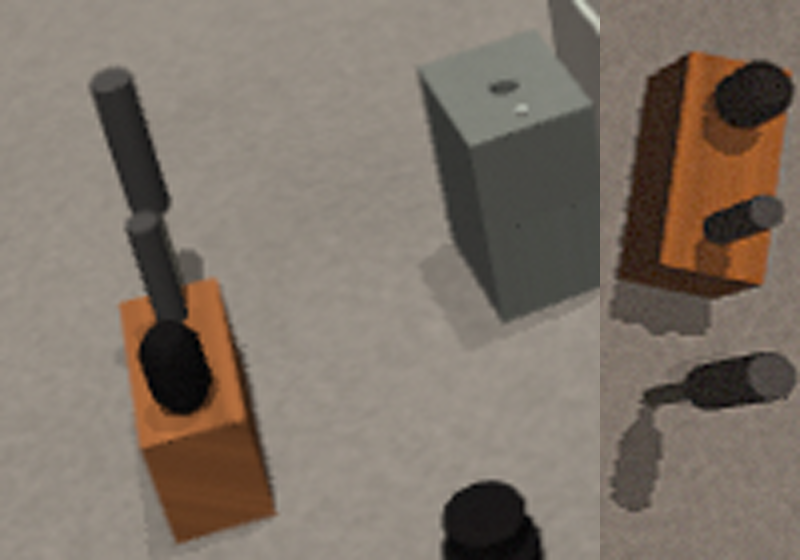

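View pics/c2.png

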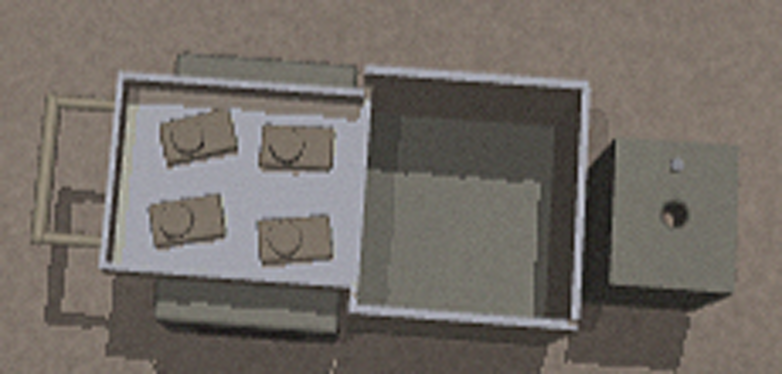

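```bash
python3 - <<'E'
from h import *
t,s=load('top'),load('scene')
f=lambda p:(np.array(p,float)+.5)/3.4-.5+[235,215]
g=lambda p:(np.array(p,float)-[600,0]+.5)/4-.5+[500,220]
k=lambda p:(np.array(p,float)+.5)/4-.5+[95,210]
def tri(a,b):
    da,db=ray(t,[a])[0],ray(s,[b])[0]; A=np.c_[da,-db]; x=np.linalg.lstsq(A,s['eye']-t['eye'],rcond=None)[0]
    P,Q=t['eye']+x[0]*da,s['eye']+x[1]*db; return np.round((P+Q)/2,1),np.round(P-Q,1)
print('hole',atz(t,[f((676,214))],135),atz(s,[k((504,87))],135),tri(f((676,214)),k((504,87))))
print('sty',atz(t,[g((767,211))],145),atz(s,[k((146,219))],145),tri(g((767,211)),k((146,219))))
print('handle',atz(t,[f((52,97)),f((38,242)),f((45,170))],138))
print('ped',atz(t,[f((614,140)),f((738,146)),f((736,297)),f((610,289))],135))
print('hop',atz(t,[f((366,70)),f((587,84)),f((577,325)),f((352,309))],[150,160,160,150]))
print('stand',atz(t,[g((693,53)),g((762,285)),g((660,264))],75))
print('bigsty',tri(g((772,376)),k((112,79))))
print('driver',tri(g((757,92)),k((175,340))))
E
```

```text
hole [[ 497.73081625 -151.24438054  135.        ]] [[ 501.19256948 -152.11222621  135.        ]] (array([ 498.2, -151.3,  132.8]), array([-0.3, -0.6,  0.1]))
sty [[ 502.82282656 -367.63698466  145.        ]] [[ 504.37856004 -366.06030604  145.        ]] (array([ 503.2, -366.8,  144.6]), array([-0.7, -1.7,  0.6]))
handle [[576.99468927 225.79510733 138.        ]
 [488.19317681 233.43387728 138.        ]
 [531.93765986 229.64672368 138.        ]]
ped [[ 543.71463293 -116.2938856   135.        ]
 [ 538.47910159 -191.13193024  135.        ]
 [ 447.20673171 -184.03594309  135.        ]
 [ 453.39977646 -109.26319396  135.        ]]
hop [[587.26384002  33.71621683 150.        ]
 [573.78911686 -98.00630373 160.        ]
 [430.64980246 -85.24910074 160.        ]
 [443.27944483  45.54308937 150.        ]]
stand [[ 599.89384156 -362.89665306   75.        ]
 [ 472.36076806 -388.04372754   75.        ]
 [ 484.63700278 -334.95026757   75.        ]]
bigsty (array([ 417.9, -348.9,  179.4]), array([-0. , -0.1,  0. ]))
driver (array([ 569.9, -380. ,  115.1]), array([-0. , -0.1,  0. ]))
```

Call:
{"op": "play_rows", "data": {
  "commands": [
    [0,0,1.9,2.8,-3.4,-0.3,2.8],
    [0,0,1.9,2.8,-3.4,-0.3,2.8],
    [0,0,1.9,2.8,-3.4,-0.3,2.8],
    [0,0,1.9,2.8,-3.4,-0.3,2.8],
    [0,0,1.9,2.8,-3.4,-0.3,2.8],
    [0,0,1.9,2.8,-3.4,-0.3,2.8],
    [0,0,1.9,2.8,-3.4,-0.3,2.8],
    [0,0,1.9,2.8,-3.4,-0.3,2.8],
    [0,0,1.9,2.8,-3.4,-0.3,2.8],
    [0,0,1.9,2.8,-3.4,-0.3,2.8],
    [0,0,0,0,0,0,2.8],
    [0,0,0,0,0,0,2.8]
  ],
  "grip_force": 40
}}

```text
time_s: 1.6
eef_pos: [530.1, 233.1, 201.1]
ee_rot: [[-0.997, 0.081, -0.001], [0.081, 0.997, 0.001], [0.001, 0.001, -1.0]]
contact_force: [0.0, 0.8, 0.0]
finger_gap: 28.1
finger_force: 0.0
```

Call:
{"op": "play_rows", "data": {
  "commands": [
    [0,0,0,0.15,-0.35,-2.0,2.8],
    [0,0,0,0,0,-2.5,2.8],
    [0,0,0,0,0,-2.0,2.8],
    [0,0,0,0,0,-1.0,2.8],
    [0,0,0,0,0,-1.0,2.8],
    [0,0,0,0,0,0,2.8],
    [0,0,0,0,0,0,2.8]
  ]
}}

```text
time_s: 2.48
eef_pos: [532.5, 229.4, 116.9]
ee_rot: [[-0.997, 0.081, 0.001], [0.081, 0.997, 0.001], [-0.001, 0.001, -1.0]]
contact_force: [0.1, -0.1, 0.6]
finger_gap: 28.2
finger_force: 0.0
```

```bash
python3 - <<'E'
from h import *
snap('scene');snap('top')
a=cv2.resize(load('scene')['color'][130:270,225:425],None,fx=4,fy=4,interpolation=cv2.INTER_CUBIC)
cv2.imwrite('pics/c3.png',a)
E
```

```text
(no output)
```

View pics/c3.png

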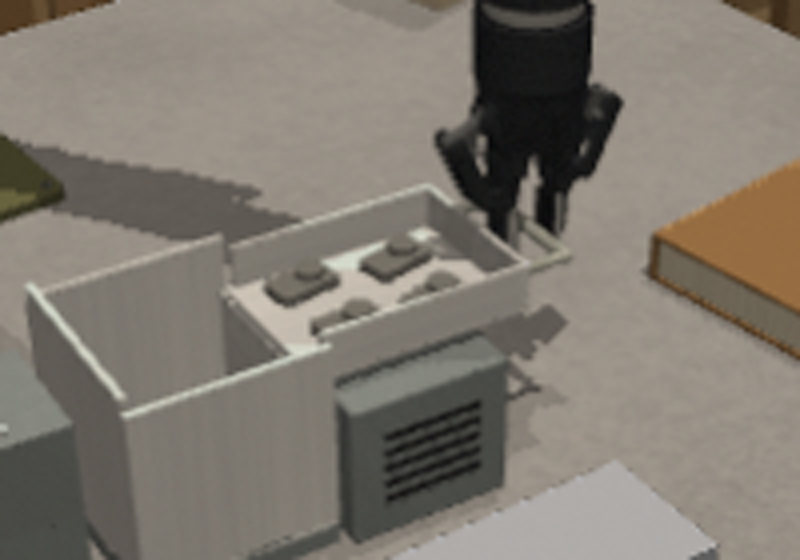

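The fingers straddle the bar (crop about (530,230)), one each side; no contact. Closing.

Call:
{"op": "play_rows", "data": {
  "commands": [
    [0,0,0,0,0,0,0.5],
    [0,0,0,0,0,0,0.5],
    [0,0,0,0,0,0,0.5],
    [0,0,0,0,0,0,0.5],
    [0,0,0,0,0,0,0.5]
  ],
  "grip_force": 40
}}

```text
time_s: 3.2
eef_pos: [532.6, 229.6, 116.8]
ee_rot: [[-0.997, 0.081, 0.001], [0.081, 0.997, 0.001], [-0.001, 0.001, -1.0]]
contact_force: [-0.5, 2.4, 5.1]
finger_gap: 8.4
finger_force: 39.2
```

```bash
python3 - <<'E'
from h import *
R=np.hypot(190,18);a0=np.arctan2(18,190)
ps=[np.array([R*np.cos(a0+t),R*np.sin(a0+t)]) for t in np.linspace(0,1.05,31)]
for d in np.diff(ps,axis=0): print(np.round([d[0]*.082/10,d[0]*.997/10,d[1]/10],2).tolist())
E
```

```text
[-0.01, -0.07, 0.66]
[-0.01, -0.1, 0.66]
[-0.01, -0.12, 0.66]
[-0.01, -0.14, 0.65]
[-0.01, -0.17, 0.65]
[-0.02, -0.19, 0.64]
[-0.02, -0.21, 0.63]
[-0.02, -0.23, 0.63]
[-0.02, -0.25, 0.62]
[-0.02, -0.28, 0.61]
[-0.02, -0.3, 0.6]
[-0.03, -0.32, 0.59]
[-0.03, -0.34, 0.58]
[-0.03, -0.36, 0.56]
[-0.03, -0.38, 0.55]
[-0.03, -0.4, 0.54]
[-0.03, -0.41, 0.52]
[-0.04, -0.43, 0.51]
[-0.04, -0.45, 0.49]
[-0.04, -0.47, 0.48]
[-0.04, -0.48, 0.46]
[-0.04, -0.5, 0.44]
[-0.04, -0.51, 0.42]
[-0.04, -0.53, 0.41]
[-0.04, -0.54, 0.39]
[-0.05, -0.56, 0.37]
[-0.05, -0.57, 0.35]
[-0.05, -0.58, 0.33]
[-0.05, -0.59, 0.31]
[-0.05, -0.6, 0.29]
```

Call:
{"op": "play_rows", "data": {
  "commands": [
    [0,0,0,-0.01,-0.07,0.66,0.5],
    [0,0,0,-0.01,-0.1,0.66,0.5],
    [0,0,0,-0.01,-0.12,0.66,0.5],
    [0,0,0,-0.01,-0.14,0.65,0.5],
    [0,0,0,-0.01,-0.17,0.65,0.5],
    [0,0,0,-0.02,-0.19,0.64,0.5],
    [0,0,0,-0.02,-0.21,0.63,0.5],
    [0,0,0,-0.02,-0.23,0.63,0.5],
    [0,0,0,-0.02,-0.25,0.62,0.5],
    [0,0,0,-0.02,-0.28,0.61,0.5]
  ]
}}

```text
time_s: 4.45
eef_pos: [530.8, 212.5, 181.2]
ee_rot: [[-0.997, 0.081, 0.001], [0.081, 0.997, 0.002], [-0.001, 0.002, -1.0]]
contact_force: [2.1, 5.1, -4.0]
finger_gap: 8.6
finger_force: 38.8
```

Call:
{"op": "play_rows", "data": {
  "commands": [
    [0,0,0,-0.02,-0.3,0.6,0.5],
    [0,0,0,-0.03,-0.32,0.59,0.5],
    [0,0,0,-0.03,-0.34,0.58,0.5],
    [0,0,0,-0.03,-0.36,0.56,0.5],
    [0,0,0,-0.03,-0.38,0.55,0.5],
    [0,0,0,-0.03,-0.4,0.54,0.5],
    [0,0,0,-0.03,-0.41,0.52,0.5],
    [0,0,0,-0.04,-0.43,0.51,0.5],
    [0,0,0,-0.04,-0.45,0.49,0.5],
    [0,0,0,-0.04,-0.47,0.48,0.5],
    [0,0,0,-0.04,-0.48,0.46,0.5],
    [0,0,0,-0.04,-0.5,0.44,0.5]
  ]
}}

```text
time_s: 5.95
eef_pos: [526.5, 166.0, 245.2]
ee_rot: [[-0.997, 0.079, 0.002], [0.079, 0.997, 0.005], [-0.001, 0.005, -1.0]]
contact_force: [0.5, 8.4, 0.7]
finger_gap: 8.1
finger_force: 38.9
```

Call:
{"op": "play_rows", "data": {
  "commands": [
    [0,0,0,-0.04,-0.51,0.42,0.5],
    [0,0,0,-0.04,-0.53,0.41,0.5],
    [0,0,0,-0.04,-0.54,0.39,0.5],
    [0,0,0,-0.05,-0.56,0.37,0.5],
    [0,0,0,-0.05,-0.57,0.35,0.5],
    [0,0,0,-0.05,-0.58,0.33,0.5],
    [0,0,0,-0.05,-0.59,0.31,0.5],
    [0,0,0,-0.05,-0.6,0.29,0.5],
    [0,0,0,0,0,0,0.5],
    [0,0,0,0,0,0,0.5],
    [0,0,0,0,0,0,0.5],
    [0,0,0,0,0,0,0.5]
  ]
}}

```text
time_s: 7.45
eef_pos: [522.4, 122.3, 275.4]
ee_rot: [[-0.997, 0.079, 0.002], [0.079, 0.997, 0.006], [-0.002, 0.006, -1.0]]
contact_force: [-2.5, 7.8, 13.2]
finger_gap: 8.3
finger_force: 39.5
```

```bash
python3 - <<'E'
from h import *
snap('scene');snap('top')
a=cv2.resize(load('scene')['color'][110:290,210:410],None,fx=2.4,fy=2.4,interpolation=cv2.INTER_CUBIC)
b=cv2.resize(load('top')['color'][200:380,290:420],None,fx=2.4,fy=2.4,interpolation=cv2.INTER_CUBIC)
cv2.imwrite('pics/c4.png',np.hstack([a,b]))
E
```

```text
(no output)
```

View pics/c4.png

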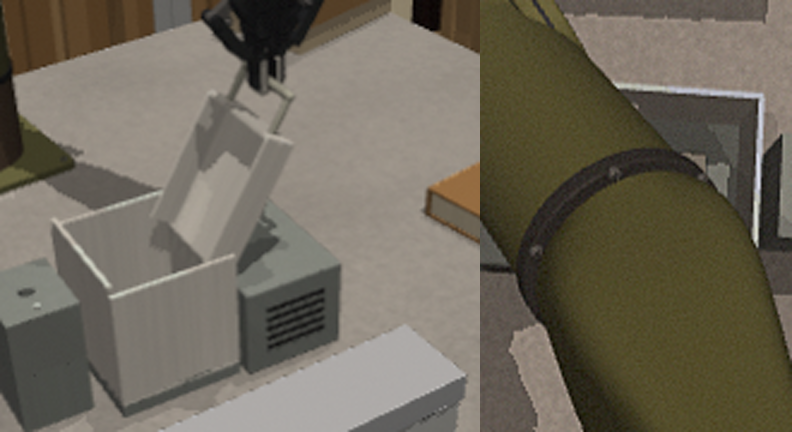

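Call:
{"op": "play_rows", "data": {
  "commands": [
    [0,0,0,0,0,0,2.2],
    [0,0,0,0,0,0,2.2],
    [0,0,0,0,0,0,2.2],
    [0,0,0,0,0,1,2.2],
    [0,0,0,0,0,2,2.2],
    [0,0,0,0,0,2.5,2.2],
    [0,0,0,0,0,2,2.8],
    [0,0,0,0,-2,0,2.8],
    [0,0,0,0,-4,0,4],
    [0,0,0,0,-4,0,5],
    [0,0,0,0,-4,0,5],
    [0,0,0,0,-4,0,5]
  ]
}}

```text
time_s: 9.05
eef_pos: [521.8, -65.1, 346.3]
ee_rot: [[-0.997, 0.083, -0.002], [0.083, 0.997, -0.001], [0.002, -0.001, -1.0]]
contact_force: [-0.2, -0.6, -0.0]
finger_gap: 49.9
finger_force: 0.0
```

Call:
{"op": "play_rows", "data": {
  "commands": [
    [0,0,0,-0.3,-4,-0.5,5],
    [0,0,0,-0.3,-4,-0.5,5],
    [0,0,0,-0.3,-4,-0.5,5],
    [0,0,0,-0.3,-4,-0.5,5],
    [0,0,0,-0.3,-4,-0.5,5],
    [0,0,0,-0.3,-4,-0.5,5],
    [0,0,0,0,-4,-0.5,5],
    [0,0,0,0,-3,-0.5,5],
    [0,0,0,0,0,0,5],
    [0,0,0,0,0,0,5],
    [0,0,0,0,0,0,5]
  ]
}}

```text
time_s: 10.42
eef_pos: [505.1, -370.5, 307.4]
ee_rot: [[-0.997, 0.079, -0.0], [0.079, 0.997, 0.001], [0.0, 0.001, -1.0]]
contact_force: [0.9, -0.4, 0.1]
finger_gap: 50.0
finger_force: 0.0
```

```bash
python3 - <<'E'
from h import *
snap('scene');snap('top')
a=cv2.resize(load('top')['color'][210:340,240:470],None,fx=2.6,fy=2.6,interpolation=cv2.INTER_CUBIC)
b=cv2.resize(load('scene')['color'][180:350,90:280],None,fx=1,fy=1)
cv2.imwrite('pics/c5.png',a)
E
```

```text
(no output)
```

View pics/c5.png

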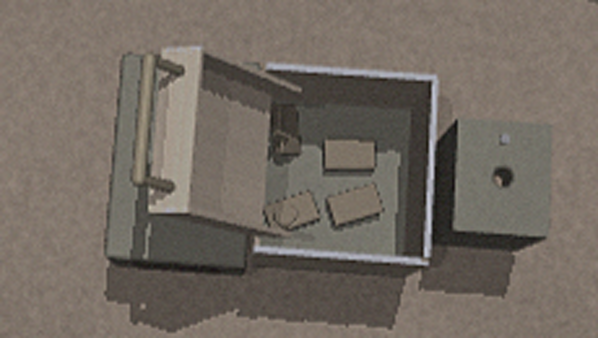

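Call:
{"op": "play_rows", "data": {
  "commands": [
    [0,0,0,-0.2,0.35,-3,5],
    [0,0,0,0,0,-3.5,5],
    [0,0,0,0,0,-3.5,5],
    [0,0,0,0,0,-3.5,5],
    [0,0,0,0,0,-3,5],
    [0,0,0,0,0,-2,5],
    [0,0,0,0,0,-1.5,5],
    [0,0,0,0,0,-1,5],
    [0,0,0,0,0,-0.4,5],
    [0,0,0,0,0,0,5]
  ]
}}

```text
time_s: 11.78
eef_pos: [503.2, -368.4, 93.6]
ee_rot: [[-0.997, 0.081, 0.0], [0.081, 0.997, -0.0], [-0.0, -0.0, -1.0]]
contact_force: [-0.2, -0.7, -0.3]
finger_gap: 50.0
finger_force: 0.0
```

```bash
python3 - <<'E'
from h import *
snap('scene')
crop('scene',80,180,240,350,3.4,'c6.png')
E
```

```text
(no output)
```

View pics/c6.png

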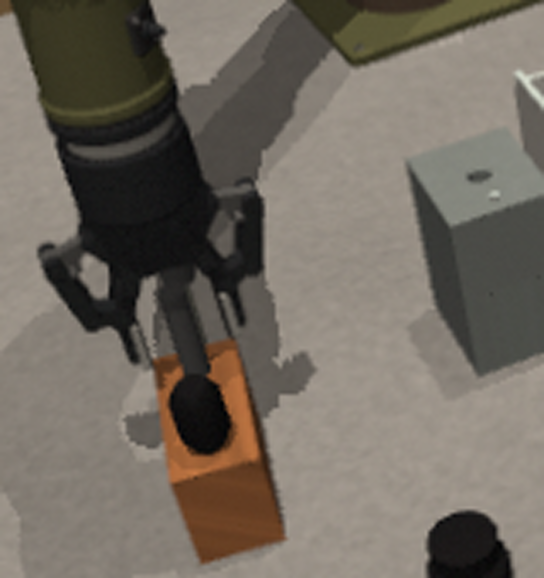

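Call:
{"op": "play_rows", "data": {
  "commands": [
    [0,0,0,0,0.1,0,1.2],
    [0,0,0,0,0,0,1.2],
    [0,0,0,0,0,0,1.2],
    [0,0,0,0,0,0,1.2],
    [0,0,0,0,0,0,1.2],
    [0,0,0,0,0,0,1.2],
    [0,0,0,0,0,0,1.2]
  ],
  "grip_force": 90
}}

```text
time_s: 12.7
eef_pos: [503.3, -367.4, 94.0]
ee_rot: [[-0.997, 0.081, 0.001], [0.081, 0.997, -0.0], [-0.001, -0.0, -1.0]]
contact_force: [-1.6, 1.1, 6.3]
finger_gap: 16.0
finger_force: 87.5
```

Call:
{"op": "play_rows", "data": {
  "commands": [
    [0,0,0,0,0,1,1.2],
    [0,0,0,0,0,2,1.2],
    [0,0,0,0,0,3,1.2],
    [0,0,0,0,0,3,1.2],
    [0,0,0,0,3,3,1.2],
    [0,0,0,0,4,2.6,1.2],
    [0,0,0,0,4,0,1.2],
    [0,0,0,-0.2,4,0,1.2],
    [0,0,0,-0.3,4,0,1.2],
    [0,0,0,0,2.6,0,1.2],
    [0,0,0,0,0,0,1.2],
    [0,0,0,0,0,0,1.2]
  ]
}}

```text
time_s: 14.2
eef_pos: [497.8, -152.4, 239.4]
ee_rot: [[-0.997, 0.082, -0.0], [0.082, 0.997, -0.001], [0.0, -0.001, -1.0]]
contact_force: [-0.3, 0.1, -0.5]
finger_gap: 16.1
finger_force: 88.0
```

```bash
python3 - <<'E'
from h import *
snap('scene');snap('top')
print(manip.read_state()['eef_pos'],proj(load('scene'),[498,-151,135]),proj(load('top'),[[498,-151,135],[498,-151,155]]))
a=cv2.resize(load('scene')['color'][150:270,185:265],None,fx=5,fy=5,interpolation=cv2.INTER_CUBIC)
b=cv2.resize(load('top')['color'][220:340,395:475],None,fx=5,fy=5,interpolation=cv2.INTER_CUBIC)
cv2.imwrite('pics/c7.png',np.hstack([a,b]))
E
```

```text
[ 497.79303095 -152.85671889  239.26408266] [[220.44173074 230.55411675]] [[433.34343175 277.46010317]
 [435.1366099  276.16359641]]
```

View pics/c7.png

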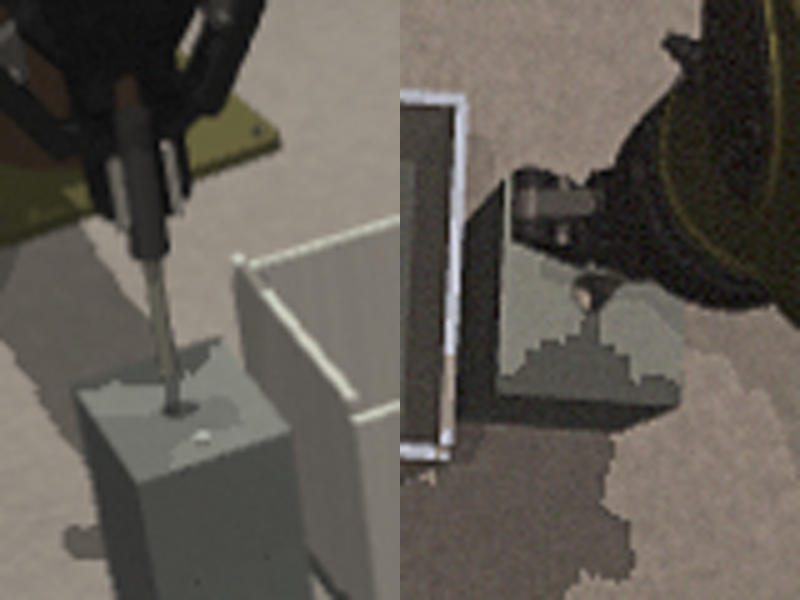

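```bash
python3 - <<'E'
from h import *
P=[[498,-152.5,z] for z in(290,220.5,154.5,135)]
print((proj(load('scene'),P)-[185,150]+.5)*5-.5)
print((proj(load('top'),P)-[395,220]+.5)*5-.5+[400,0])
a=cv2.resize(load('scene')['color'][195:240,205:240],None,fx=12,fy=12,interpolation=cv2.INTER_CUBIC)
b=cv2.resize(load('top')['color'][260:305,420:450],None,fx=12,fy=12,interpolation=cv2.INTER_CUBIC)
cv2.imwrite('pics/c8.png',cv2.convertScaleAbs(np.hstack([a,b]),alpha=1.5,beta=10))
E
```

```text
[[127.62872996 114.87556124]
 [150.20439041 251.28188108]
 [170.52150385 371.87000653]
 [176.31986348 405.92559643]]
[[676.94506447 232.12396744]
 [638.38630273 259.7958304 ]
 [606.18691252 282.90944593]
 [597.38518696 289.22845394]]
```

View pics/c8.png

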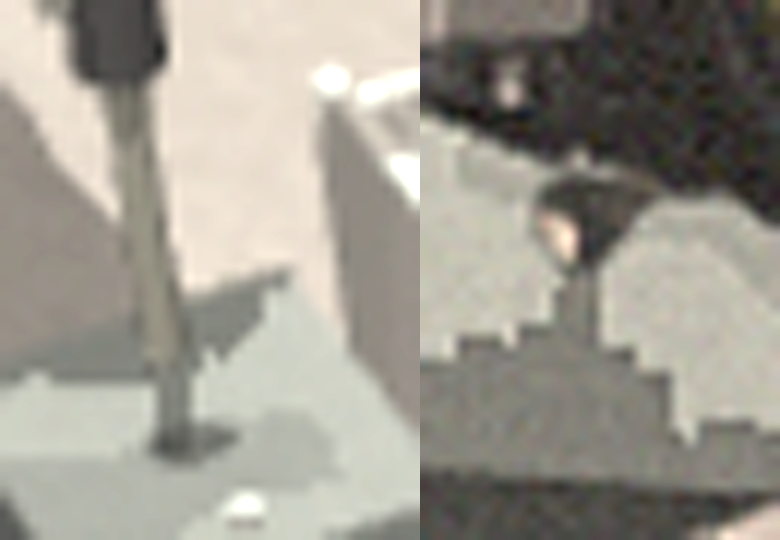

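```bash
python3 - <<'E'
from h import *
s,t=load('scene'),load('top')
print(atz(s,[[218.1,224.3]],154.5),atz(s,[[220.6,231.2],[221,231.75]],135), atz(s,[[214.3,201.2]],220.5))
g=cv2.cvtColor(t['color'],cv2.COLOR_BGR2GRAY)
print(g[270:286,426:444])
E
```

```text
[[ 498.32067926 -154.20693242  154.5       ]] [[ 500.5333349  -151.84905544  135.        ]
 [ 503.06103857 -152.07105661  135.        ]] [[ 502.59053631 -155.55282233  220.5       ]]
[[ 21  27  22  31  25  31  27  28  29  27  25  25  25  26  23  29  28  25]
 [ 47  22  21  21  24  25  26  27  24  29  23  29  22  28  30  23  33  19]
 [101  64  55  34  34  24  46  63  24  18  23  29  30  19  28  34  33  13]
 [115 118 119  89  61  54  77 106  52  54  45  31  32  23  28  27  27  30]
 [109 111 113 114 104  84  68  70  83  91  70  58  47  36  23  31  20  22]
 [107 106 108 104  72  50  35  39  35  43  45  53  55  58  43  26  37  29]
 [110 103 112  88  46  38  37  34  49  41  46  43  40  59  79  71  67  69]
 [120 120 127  90  71  62  43  34  42  43  52  50  67  99 112 115 114 115]
 [126 123 126  98 108 121  86  33  36  41  50  62 113 111 104 109 110 105]
 [125 123 120  94  97 134 145  49  40  34  43  89 107 109 108 106 108 104]
 [126 121 120 114  99 126 140  43  32  42  89 113 125 121 126 115 117 123]
 [124 126 126 123 110  98 110  39  39  74 114 128 123 122 122 121 121 123]
 [126 126 124 121 123  94  63  61  62 116 121 123 118 120 116 113 118 118]
 [123 128 117 121 121 121  78  84  78 122 119 120 121 117 123 120 120 123]
 [123 120 116 118 128  79  77  83  78 121 122 118 112 121 119 121 123 118]
 [127 124 119 120 131  81  76  82  73 129 124 120 120 118 122 117 120 118]]
```

Call:
{"op": "play_rows", "data": {
  "commands": [
    [0,0,0,0.08,0.17,0,1.2],
    [0,0,0,0,0,-0.7,1.2],
    [0,0,0,0,0,-0.7,1.2],
    [0,0,0,0,0,-0.3,1.2],
    [0,0,0,0,0,-0.3,1.2],
    [0,0,0,0,0,-0.2,1.2],
    [0,0,0,0,0,0,1.2],
    [0,0,0,0,0,0,1.2]
  ]
}}

```text
time_s: 15.3
eef_pos: [498.9, -149.6, 217.4]
ee_rot: [[-0.997, 0.081, 0.0], [0.081, 0.997, 0.0], [-0.0, 0.0, -1.0]]
contact_force: [0.3, -0.5, -0.6]
finger_gap: 16.0
finger_force: 88.0
```

```bash
python3 - <<'E'
from h import *
snap('scene');snap('top')
s=manip.read_state();print(s['eef_pos'],s['contact_force'],s['finger_gap'])
a=cv2.resize(load('scene')['color'][195:245,203:240],None,fx=10,fy=10,interpolation=cv2.INTER_CUBIC)
b=cv2.resize(load('top')['color'][255:305,415:450],None,fx=10,fy=10,interpolation=cv2.INTER_CUBIC)
cv2.imwrite('pics/c9.png',cv2.convertScaleAbs(np.hstack([a,b]),alpha=1.5,beta=10))
E
```

```text
[ 498.90277144 -149.5859705   217.47503796] [ 0.3326317  -0.09508758 -1.32598179] 15.947033373901496
```

Call:
{"op": "play_rows", "data": {
  "commands": [
    [0,0,0,0,-0.1,0,1.2],
    [0,0,0,0,0,-0.3,1.2],
    [0,0,0,0,0,-0.3,1.2],
    [0,0,0,0,0,0,1.2]
  ]
}}

```text
time_s: 15.9
eef_pos: [498.5, -150.5, 211.0]
ee_rot: [[-0.997, 0.081, -0.001], [0.081, 0.997, 0.0], [0.001, 0.0, -1.0]]
contact_force: [-0.2, 0.6, -1.5]
finger_gap: 16.0
finger_force: 88.0
```

Call:
{"op": "play_rows", "data": {
  "commands": [
    [0,0,0,0,0,-0.5,1.2],
    [0,0,0,0,0,-0.5,1.2],
    [0,0,0,0,0,-0.5,1.2],
    [0,0,0,0,0,-0.5,1.2],
    [0,0,0,0,0,-0.5,1.2],
    [0,0,0,0,0,-0.3,1.2],
    [0,0,0,0,0,0,1.2]
  ]
}}

```text
time_s: 16.77
eef_pos: [498.7, -150.5, 183.1]
ee_rot: [[-0.997, 0.081, -0.0], [0.081, 0.997, 0.0], [0.0, 0.0, -1.0]]
contact_force: [-0.8, 0.7, -0.4]
finger_gap: 16.3
finger_force: 88.0
```

Call:
{"op": "play_rows", "data": {
  "commands": [
    [0,0,0,0,0,-0.2,1.2],
    [0,0,0,0,0,-0.2,1.2],
    [0,0,0,0,0,-0.2,1.2],
    [0,0,0,0,0,0,1.2],
    [0,0,0,0,0,0,1.2]
  ]
}}

```text
time_s: 17.4
eef_pos: [499.0, -150.6, 177.6]
ee_rot: [[-0.997, 0.081, 0.001], [0.081, 0.997, -0.0], [-0.001, -0.0, -1.0]]
contact_force: [-0.1, 0.3, 2.8]
finger_gap: 16.5
finger_force: 88.3
```

Call:
{"op": "play_rows", "data": {
  "commands": [
    [0,0,0,0,0,-0.15,1.2],
    [0,0,0,0,0,-0.15,1.2],
    [0,0,0,0,0,-0.1,1.2],
    [0,0,0,0,0,0,1.2],
    [0,0,0,0,0,0,1.2]
  ]
}}

```text
time_s: 18.02
eef_pos: [499.2, -150.6, 173.8]
ee_rot: [[-0.997, 0.081, 0.001], [0.081, 0.997, -0.0], [-0.001, -0.0, -1.0]]
contact_force: [-1.3, 0.1, 7.4]
finger_gap: 16.5
finger_force: 89.1
```

Call:
{"op": "play_rows", "data": {
  "commands": [
    [0,0,0,0,0,-0.15,1.2],
    [0,0,0,0,0,-0.1,1.2],
    [0,0,0,0,0,0,1.2],
    [0,0,0,0,0,0,1.2],
    [0,0,0,0,0,0,1.2]
  ]
}}

```text
time_s: 18.65
eef_pos: [499.8, -150.7, 173.3]
ee_rot: [[-0.997, 0.081, 0.003], [0.081, 0.997, -0.001], [-0.003, -0.001, -1.0]]
contact_force: [-3.3, 1.3, 24.3]
finger_gap: 16.3
finger_force: 90.9
```

Call:
{"op": "play_rows", "data": {
  "commands": [
    [0,0,0,0,0,0,1.2],
    [0,0,0,0,0,0,1.2],
    [0,0,0,0,0,0,1.2],
    [0,0,0,0,0,0,1.2]
  ]
}}

```text
time_s: 19.15
eef_pos: [499.9, -150.7, 173.3]
ee_rot: [[-0.997, 0.081, 0.003], [0.081, 0.997, -0.001], [-0.003, -0.001, -1.0]]
contact_force: [-3.7, 0.5, 25.7]
finger_gap: 16.2
finger_force: 90.9
```

```bash
python3 -c "
from plant import manip
s=manip.read_state();print(s['eef_pos'],s['contact_force'],s['finger_gap'])
print(manip.finish_job())"
```

```text
[ 499.87204959 -150.67298913  173.34084302] [-3.67098383  0.47492408 25.71990838] 16.159922702882657
the job is handed in; nothing more can be done
None
```

I handed the job in at about 19 s: pictures show all four tags in the hopper, and the gripped stylus is pressing the button against its stop at about 25 N (inferred from force and pose); the hand-in returned no verdict.

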